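Turn the sample row round for the guests' side

TASK

The guests sit on the far side of the table: move the dropper bottle, the clear bottle, the jar and the tin from the full rack to the empty rack so that the row runs the other way round: the one that stood farthest from the robot ends nearest to it, the second farthest ends second nearest, and so on. Stand each one upright inside its own ring, set down rather than dropped, tip none over, and leave the beaker, bowl and vase where they are.

Things in the scene. Friction and masses are not known exactly. Their poses are not given: they have to be found in the camera images.
- full_rack: The full rack: darker wooden board, 290 x 84 x 12, fixed flat on the table, its length pointing away from the robot within 15 degrees. Origin: centre of underside; x along the row, away from the robot; z up. Four steel rings stand on it in a row at x = -99, -33, +33, +99 mm (66 apart), y = 0; at the start each holds one of the four.
- empty_rack: The empty rack: paler wooden board, 290 x 84 x 12, fixed flat on the table, its length pointing away from the robot within 15 degrees. Origin: centre of underside; x along the row, away from the robot; z up. Four empty steel rings at x = -99, -33, +33, +99, y = 0: inside diameter 60, wall 3, rising 5 above the board. Bottles stand inside them on the board, 12 above the table.
- dropper_mid (a point): Small amber glass dropper bottle with black collar and slim rubber bulb, the tallest and slimmest: 95 high; round body 34 in diameter up to 52, collar 21 in diameter from 60 to 74, bulb 15 above. About 80 g. Point: on its axis, half-way up (47.5 above its foot); z up.
- flask_mid (a point): Clear glass bottle with a sloping shoulder and blue screw cap: 86 high; body 44 in diameter up to 52, cap 32 in diameter from 68 to 86. About 130 g. Point: on its axis, half-way up (43 above its foot); z up.
- jar_mid (a point): Squat white cream jar with a black lid, the lowest: 56 high; body 44 in diameter up to 40, lid 45 in diameter above. About 120 g. Point: on its axis, half-way up (28 above its foot); z up.
- tin_mid (a point): Plain straight aluminium tin with a screw lid: 72 high; 38 in diameter up to 55, lid 39 above. About 70 g. Point: on its axis, half-way up (36 above its foot); z up.
- seat_dropper: the thin steel ring on the full rack in which the amber glass dropper bottle stands at the start (fixed; outer diameter 66, 5 high). Origin: centre of the ring at the level of the board's top. It stays there, so it shows which place of the row the amber glass dropper bottle came from.
- seat_flask: the thin steel ring on the full rack in which the clear bottle stands at the start (fixed; outer diameter 66, 5 high). Origin: centre of the ring at the level of the board's top. It stays there, so it shows which place of the row the clear bottle came from.
- seat_jar: the thin steel ring on the full rack in which the white jar stands at the start (fixed; outer diameter 66, 5 high). Origin: centre of the ring at the level of the board's top. It stays there, so it shows which place of the row the white jar came from.
- seat_tin: the thin steel ring on the full rack in which the aluminium tin stands at the start (fixed; outer diameter 66, 5 high). Origin: centre of the ring at the level of the board's top. It stays there, so it shows which place of the row the aluminium tin came from.
- beaker: bystander: open glass beaker, 66 wide at the rim, 85 high, beyond the racks. Origin: centre of its underside
- bowl: bystander: white ceramic bowl, 100 wide, 45 high, to the left. Origin: centre of its underside
- vase: bystander: brown glass vase 70 wide, 145 high, with dried flowers to about 330 high and 100 out to each side, to the left. Origin: centre of its underside

How it is judged:
At the end, for the whole second after the job is handed in: Each of the four stands in the mirrored place of the row on the empty rack: axis within 15 mm of its ring's centre along and across the rack, foot on the board (within 3 mm), upright within 0.1 rad, at rest (((x of seat_dropper in the frame of full_rack between -0.119 and -0.079 m and x of dropper_mid in the frame of empty_rack between 0.084 and 0.114 m) or (x of seat_dropper in the frame of full_rack between -0.053 and -0.013 m and x of dropper_mid in the frame of empty_rack between 0.018 and 0.048 m) or (x of seat_dropper in the frame of full_rack between 0.013 and 0.053 m and x of dropper_mid in the frame of empty_rack between -0.048 and -0.018 m) or (x of seat_dropper in the frame of full_rack between 0.079 and 0.119 m and x of dropper_mid in the frame of empty_rack between -0.114 and -0.084 m)) and y of dropper_mid in the frame of empty_rack between -0.015 and 0.015 m and z of dropper_mid in the frame of empty_rack between 0.0565 and 0.0625 m and angle between each of dropper_mid, flask_mid, jar_mid, tin_mid's own z axis and vertical below 0.1 rad and linear speed of each of dropper, flask, jar, tin below 0.03 m/s and ((x of seat_flask in the frame of full_rack between -0.119 and -0.079 m and x of flask_mid in the frame of empty_rack between 0.084 and 0.114 m) or (x of seat_flask in the frame of full_rack between -0.053 and -0.013 m and x of flask_mid in the frame of empty_rack between 0.018 and 0.048 m) or (x of seat_flask in the frame of full_rack between 0.013 and 0.053 m and x of flask_mid in the frame of empty_rack between -0.048 and -0.018 m) or (x of seat_flask in the frame of full_rack between 0.079 and 0.119 m and x of flask_mid in the frame of empty_rack between -0.114 and -0.084 m)) and y of flask_mid in the frame of empty_rack between -0.015 and 0.015 m and z of flask_mid in the frame of empty_rack between 0.052 and 0.058 m and ((x of seat_jar in the frame of full_rack between -0.119 and -0.079 m and x of jar_mid in the frame of empty_rack between 0.084 and 0.114 m) or (x of seat_jar in the frame of full_rack between -0.053 and -0.013 m and x of jar_mid in the frame of empty_rack between 0.018 and 0.048 m) or (x of seat_jar in the frame of full_rack between 0.013 and 0.053 m and x of jar_mid in the frame of empty_rack between -0.048 and -0.018 m) or (x of seat_jar in the frame of full_rack between 0.079 and 0.119 m and x of jar_mid in the frame of empty_rack between -0.114 and -0.084 m)) and y of jar_mid in the frame of empty_rack between -0.015 and 0.015 m and z of jar_mid in the frame of empty_rack between 0.037 and 0.043 m and ((x of seat_tin in the frame of full_rack between -0.119 and -0.079 m and x of tin_mid in the frame of empty_rack between 0.084 and 0.114 m) or (x of seat_tin in the frame of full_rack between -0.053 and -0.013 m and x of tin_mid in the frame of empty_rack between 0.018 and 0.048 m) or (x of seat_tin in the frame of full_rack between 0.013 and 0.053 m and x of tin_mid in the frame of empty_rack between -0.048 and -0.018 m) or (x of seat_tin in the frame of full_rack between 0.079 and 0.119 m and x of tin_mid in the frame of empty_rack between -0.114 and -0.084 m)) and y of tin_mid in the frame of empty_rack between -0.015 and 0.015 m and z of tin_mid in the frame of empty_rack between 0.045 and 0.051 m); the robot touches nothing.
It fails at once if a bottle, jar or tin is tipped over (more than 0.6 rad) (angle between any of dropper_mid, flask_mid, jar_mid, tin_mid's own z axis and vertical above 0.6 rad).
It fails at once if a bottle, jar or tin is dropped (faster than 0.7 m/s out of the fingers: a fall of 25 mm) ((linear speed of dropper above 0.7 m/s and contact force between the fingers and dropper below 0.1 N) or (linear speed of flask above 0.7 m/s and contact force between the fingers and flask below 0.1 N) or (linear speed of jar above 0.7 m/s and contact force between the fingers and jar below 0.1 N) or (linear speed of tin above 0.7 m/s and contact force between the fingers and tin below 0.1 N)).
It fails at once if the beaker, bowl or vase is pushed more than 30 mm (distance of any of beaker, bowl, vase from where it was at the start of the episode above 0.03 m).
It also fails if it takes over 128 s, if anything falls off the work surface, if the arm or the gripper's body presses on something with over 40 N, if the wrist force passes 120 N, or if a joint passes its speed limit or range.

ROBOT

A 7-joint arm with a two-finger parallel gripper is mounted at the origin on the work surface. World frame = base frame: x ahead of the robot, y to its left, z up, the work surface at z = 0. Lengths are in m, angles in rad, forces in N, time in s.
With the tool pointing down it reaches from about 0.425 to 1.025 m from the base axis. Payload 3.6 kg.
Tool frame: the origin (TCP) lies at the very end of the fingers, on their centre line; the grasp point (between the pads) lies 19 mm behind it; z points along the fingers, y is the direction in which the jaws open and shut (so a half turn about z gives the same grasp; the last joint's range is limited). The gripper opens to 85 mm and grips with 20 to 120 N. Pads are 22 mm wide; open, the fingers measure 114 mm over their backs; the gripper's body (76 mm by 85 mm) begins 54 mm behind the grasp point. The pads swing forward as they close: fully open they stand 13 mm farther back than shut.
Start: joints at [-1.425, 0.591, 0.048, 1.609, -0.033, 0.943, -0.034], TCP at [0.171, 0.704, 0.231] pointing down, gripper open.
Joint ranges: [-2.69, 2.69], [-0.47, 2.24], [-1.27, 1.36], [0.19, 2.51], [-1.53, 4.68], [0.08, 2.07], [-3.09, 3.09]. Speed limits (rad/s): [2.57, 2.57, 3.14, 3.14, 3.14, 3.14, 3.14].

INTERFACE

Orientations are given as a rotation vector (axis times angle).
In Python, from station import r, optics gives the robot as it stands. The module is installed in compiled form; this text tells all that it offers.
- The arm moves only by the shell command python3 -m crank 'ROWS' [FORCE]. ROWS is JSON, a list of rows, each a list of 3 entries, a list of its own where there are three numbers: the shift along the world's x, y, z in m, then the turn about the world's z in degrees, then the finger opening in m, from 0 to 0.0854. A call has exactly 10 rows; each row is the pose to reach, as a shift and turn from the pose commanded when the call began; what a row does not reach only later rows make up. A row lasts 1/12 s, in which the tool goes at most 41.7 mm and 7.16 degrees, less where a joint would pass 70% of its speed; a pose out of reach is approached as far as the arm can. A call with a gripper value outside its range is refused whole. The fingers move at their own pace and stop on an object; FORCE is the grip in N (left out, the last holds). Time passes only in rows, so rows that repeat a pose let the fingers close, or fill a call up. It gives the time, the measured TCP pose, the force and the opening at its end, in the units of the state.
- r.get_state(): the state, without advancing time (a new reading comes with each control period).
- optics.read_camera(name): name is "side" or "top" or "wrist"; returns a dict with "color" (420x560x3 uint8, red, green, blue), "fov_y" (degrees; the focal length in pixels is half the picture's height over the tangent of half this angle, whatever the lens; pixels are square), "cx", "cy" (the principal point, pixels), "dist" ([k1, k2, p1, p2, k3] as OpenCV has them; the pictures are not rectified), "cam_to_world" (4x4, takes a point from camera to world coordinates); the wrist camera has in their place "hand_eye" (4x4, takes a point from camera to tool coordinates, whose origin is the TCP and whose axes are the flange's). Camera axes: x right, y up, looking along -z (the intrinsics and any distortion apply to the point x, -y, -z); pixel columns grow to the right and rows downward; lengths in m; the calibration is good to about 2 mm. A picture is of the moment at which its call begins: read the wrist's pose just before it. There is no depth.
- r.sign_off(): hands the job in, once; it reports no verdict.
The state is a dict: "time": time; "joints": joint angles; "dq": joint speeds; "effort": joint torques, N m; "position": TCP position; "orientation": TCP orientation; "ft_force": force on the tool from outside, world axes, zero at the start; "moment": the same for the moment, N m; "opening": finger opening in m.
Only numpy, scipy, OpenCV 4.12 (cv2) and the standard library are available. Lean on these libraries where they do the work, as an engineer would, in place of code of your own. Each camera call takes 0.05 s, during which the arm holds its last target. There are 200 camera calls.

## Working session

There is one attempt and no reset: what is moved stays moved. The work goes in short steps, Python scripts to look and compute and a shell command to move; the robot and the scene stay as the last step left them, time stands still between calls to the robot, and variables do not carry over. Pictures are saved under pics/ and viewed, about 12 in all and at most 16, crops included, and the job is handed in when it is done.

```bash
mkdir -p pics; python3 - <<'E'
from station import r, optics
import cv2
s=r.get_state();print({k:s[k] for k in('time','position','orientation','opening','joints')})
for n in('side','top'):
    c=optics.read_camera(n);cv2.imwrite(f'pics/{n}0.png',c['color'][:,:,::-1]);print(n,c['fov_y'],c['cx'],c['cy'],c['dist'],c['cam_to_world'])
E
```

```text
{'time': 0.0, 'position': array([0.1712742 , 0.70360558, 0.23014215]), 'orientation': array([-0.37406465, -3.1191017 ,  0.00352845]), 'opening': 0.0855621992208648, 'joints': array([-1.42549068,  0.59209024,  0.04826801,  1.60987252, -0.03327366,
        0.94268418, -0.03372948])}
side 50.428254751154874 278.62911763981464 196.84579110923042 [-0.0807991  0.         0.         0.         0.       ] [[ 0.96358991  0.17758884 -0.19989168  0.38011889]
 [-0.26727253  0.66135429 -0.70083942 -0.58774316]
 [ 0.00773796  0.72874735  0.68473894  0.77720905]
 [ 0.          0.          0.          1.        ]]
top 51.367375667199 282.93898510023405 203.97435927151946 [-0.08969093  0.          0.          0.          0.        ] [[-1.56364084e-02  9.93289368e-01 -1.14593775e-01  4.36093295e-01]
 [-9.99877381e-01 -1.56310046e-02  9.45779452e-04  1.20810492e-01]
 [-8.51783145e-04  1.14594512e-01  9.93411985e-01  1.18405737e+00]
 [ 0.00000000e+00  0.00000000e+00  0.00000000e+00  1.00000000e+00]]
```

View pics/top0.png

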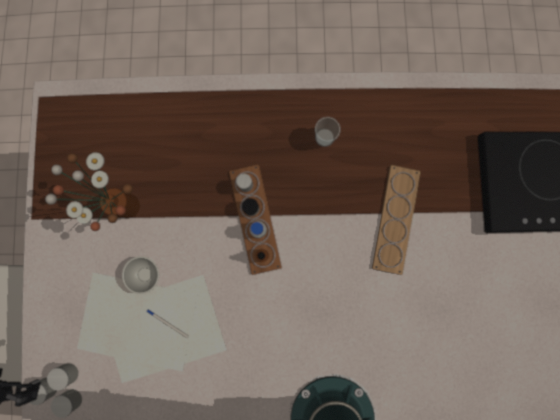

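View pics/side0.png

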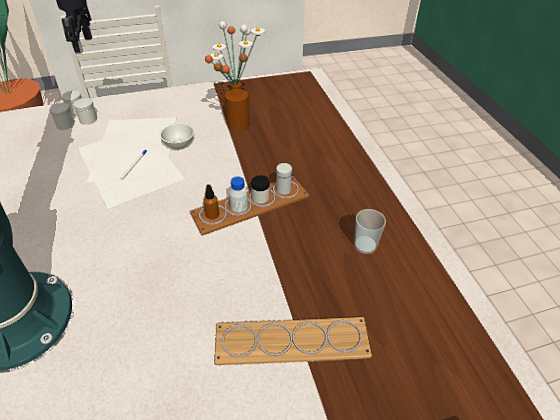

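The top view shows the full rack at left, around (256,220). From far to near it holds the tin (244,182), jar (251,206), flask (257,229) and dropper (262,254). The empty rack is at (396,220). The side view agrees on this order. Next I measure the board corners in both views.

```bash
cat > h.py <<'E'
import numpy as np, cv2
from station import r, optics
def K(c):
    f=c['color'].shape[0]/2/np.tan(np.radians(c['fov_y']/2)); return np.array([[f,0,c['cx']],[0,f,c['cy']],[0,0,1]])
def plane(c,px,z,T=None):
    T=np.array(c['cam_to_world']) if T is None else T
    u=cv2.undistortPoints(np.float64(px).reshape(-1,1,2),K(c),np.array(c['dist'])).reshape(-1,2)
    d=np.c_[u[:,0],-u[:,1],-np.ones(len(u))]@T[:3,:3].T; o=T[:3,3]
    return (o+d*((z-o[2])/d[:,2])[:,None])[:,:2]
def proj(c,P,T=None):
    T=np.array(c['cam_to_world']) if T is None else T
    p=(np.float64(P).reshape(-1,3)-T[:3,3])@T[:3,:3]*[1,-1,-1]
    return cv2.projectPoints(p,np.zeros(3),np.zeros(3),K(c),np.array(c['dist']))[0].reshape(-1,2)
def wristT(c,s):
    T=np.eye(4);T[:3,:3]=cv2.Rodrigues(np.array(s['orientation']))[0];T[:3,3]=s['position'];return T@np.array(c['hand_eye'])
E
python3 - <<'E'
from h import *
seeds={'top':{'full':(266,262),'empty':(397,198)},'side':{'full':(208,225),'empty':(293,356)}}
for n in('top','side'):
    c=optics.read_camera(n);lab=cv2.cvtColor(c['color'],cv2.COLOR_RGB2LAB).astype(int)
    hsv=cv2.cvtColor(c['color'],cv2.COLOR_RGB2HSV)
    out=c['color'][:,:,::-1].copy()
    for k,(x,y) in seeds[n].items():
        print(n,k,'hsv',hsv[y,x])
        ref=np.median(lab[y-1:y+2,x-1:x+2].reshape(-1,3),0)
        m=(np.abs(lab-ref)<[28,10,12]).all(2).astype(np.uint8)
        roi=np.zeros_like(m);X,Y=((256,220) if k=='full' else (396,220)) if n=='top' else ((250,205) if k=='full' else (293,340))
        roi[Y-75:Y+75,X-90:X+90]=1;m=cv2.morphologyEx(m*roi,cv2.MORPH_CLOSE,np.ones((5,5)))
        l=cv2.connectedComponents(m)[1];m=(l==l[y,x]).astype(np.uint8)
        cn=max(cv2.findContours(m,0,2)[0],key=cv2.contourArea);cv2.drawContours(out,[cn],-1,(0,255,0),1)
        w=plane(c,cn.reshape(-1,2),.012).astype(np.float32)*1000
        print(cv2.minAreaRect(w))
    cv2.imwrite(f'pics/m_{n}.png',out)
a,b=cv2.imread('pics/m_top.png')[140:300,200:460],cv2.imread('pics/m_side.png')[140:400,170:400]
a=cv2.resize(a,None,fx=1.7,fy=1.7);b=cv2.resize(b,None,fx=1.5,fy=1.5)
o=np.zeros((400,800,3),np.uint8);o[:a.shape[0],:a.shape[1]]=a;o[:b.shape[0],445:445+b.shape[1]]=b;cv2.imwrite('pics/m.png',o)
E
```

```text
top full hsv [ 12 141 103]
((554.5753173828125, 99.38087463378906), (291.05255126953125, 282.9021301269531), 12.03364086151123)
top empty hsv [ 15 111 129]
((525.079833984375, -187.07345581054688), (85.11663818359375, 289.20263671875), 77.44033813476562)
side full hsv [ 14 176 161]
((529.6759033203125, 199.10122680664062), (287.37188720703125, 101.87217712402344), 10.733663558959961)
side empty hsv [ 16 131 197]
((522.7559204101562, -189.794677734375), (86.28244018554688, 287.01275634765625), 77.43142700195312)
```

View pics/m.png

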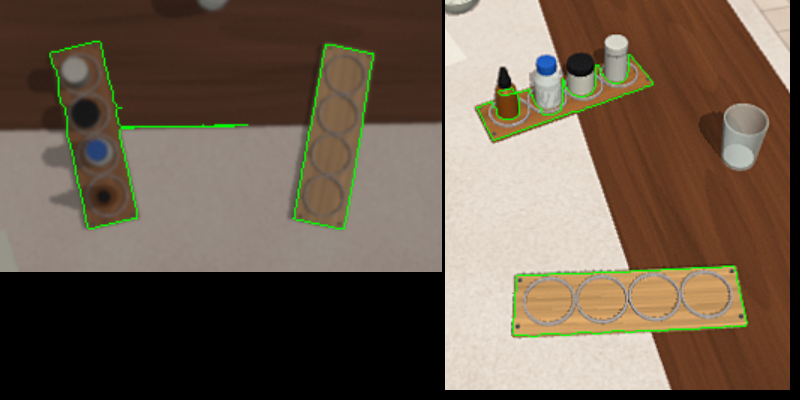

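```bash
python3 - <<'E'
from h import *
c=optics.read_camera('top')
w=plane(c,[(229.4,170.6),(258.8,164.1),(281.2,267.6),(251.8,274.7)],.012)*1000
print(cv2.minAreaRect(w.astype(np.float32)),w.mean(0))
for n,p,z in(('tin',(244,182),.084),('jar',(249.4,206),.068),('flask',(257,228.2),.098),('drop',(261.5,253),.107)):print(n,plane(c,[p],z)*1000)
k=optics.read_camera('wrist');print(k['hand_eye'],k['fov_y'],k['cx'],k['cy'])
print(plane(c,[(140,275)],.045))
E
```

```text
((532.5966186523438, 194.96078491210938), (288.2012939453125, 82.23346710205078), 11.714463233947754) [532.87994079 195.22446976]
tin [[621.02681729 218.29260157]]
jar [[560.94665565 206.11418042]]
flask [[501.69206582 185.2883317 ]]
drop [[440.04558149 174.29539653]]
[[-3.20535208e-04  9.44314922e-01  3.29042894e-01  8.48957616e-02]
 [ 9.99999048e-01 -1.38841144e-04  1.37260119e-03  3.50449782e-04]
 [ 1.34185248e-03  3.29043020e-01 -9.44313979e-01 -1.42253798e-01]
 [ 0.00000000e+00  0.00000000e+00  0.00000000e+00  1.00000000e+00]] 66.27271047030442 279.5394964621381 209.21607476492582
[[0.38679841 0.49561896]]
```

```bash
python3 -m crank '[[[0.02,-0.04,0],3,0.0854],[[0.04,-0.08,0],6,0.0854],[[0.06,-0.11,0],9,0.0854],[[0.07,-0.15,0],12,0.0854],[[0.09,-0.19,0.01],15,0.0854],[[0.11,-0.22,0.02],18,0.0854],[[0.13,-0.26,0.02],21,0.0854],[[0.15,-0.3,0.02],24,0.0854],[[0.17,-0.33,0.02],25.7,0.0854],[[0.19,-0.37,0.02],25.7,0.0854]]' 40
python3 -m crank '[[[0.04,-0.02,0],0,0.0854],[[0.07,-0.03,0],0,0.0854],[[0.1,-0.05,0],0,0.0854],[[0.13,-0.07,0],0,0.0854],[[0.16,-0.09,0],0,0.0854],[[0.19,-0.11,0],0,0.0854],[[0.204,-0.132,0],0,0.0854],[[0.204,-0.132,0],0,0.0854],[[0.204,-0.132,0],0,0.0854],[[0.204,-0.132,0],0,0.0854]]'
python3 - <<'E'
from h import *
s=r.get_state();c=optics.read_camera('wrist');T=wristT(c,s);print(s['time'],s['position'],s['orientation'],s['ft_force'])
o=c['color'][:,:,::-1].copy()
u=np.array([np.cos(np.radians(11.8)),np.sin(np.radians(11.8))])
for x in(-.099,-.033,.033,.099):
    for z in (.012,.017):
        a=np.linspace(0,6.28,40);P=np.c_[.5325+x*u[0]+.033*np.cos(a),.195+x*u[1]+.033*np.sin(a),0*a+z]
        cv2.polylines(o,[proj(c,P,T).astype(np.int32)],True,(0,255,0) if z<.015 else (0,0,255),1)
cv2.imwrite('pics/w1.png',o);np.savez('w1.npz',im=c['color'],T=T)
E
```

```text
time: 1.13
position: [0.3612, 0.3361, 0.2518]
orientation: [-0.33, 3.123, 0.002]
ft_force: [0.4, 0.4, 0.3]
opening: 0.085
time: 1.97
position: [0.5633, 0.2061, 0.2511]
orientation: [0.329, -3.123, -0.001]
ft_force: [-0.7, -0.3, -0.5]
opening: 0.0854
1.9667 [0.56325233 0.20614648 0.25114333] [ 3.29285692e-01 -3.12343848e+00 -1.02045609e-03] [-0.66388614 -0.33814285 -0.50121674]
```

View pics/w1.png

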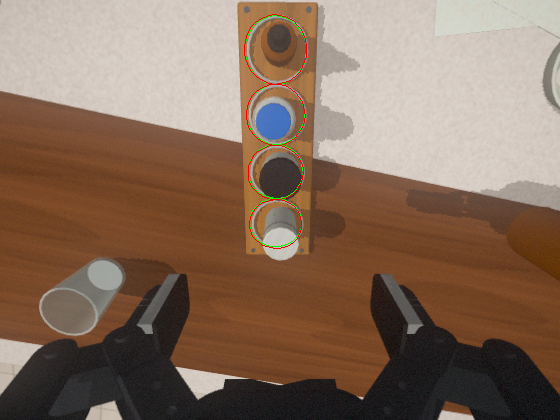

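The wrist picture confirms the full-rack fit: the drawn rings lie on the real ones to 1–2 mm. The tops show at dropper (279,38), flask (273,121), jar (280,178) and tin (281,243).

```bash
python3 - <<'E'
from h import *
d=np.load('w1.npz');c=optics.read_camera('wrist');T=d['T'];im=d['im'];hsv=cv2.cvtColor(im,cv2.COLOR_RGB2HSV).astype(int);g=im.astype(int).sum(2)
def cen(m,x0,x1,y0,y1):
    q=np.zeros(m.shape,np.uint8);q[y0:y1,x0:x1]=m[y0:y1,x0:x1];cn=max(cv2.findContours(q,0,2)[0],key=cv2.contourArea)
    (p,R)=cv2.minEnclosingCircle(cn);return p,R
m={'flask':(cen((abs(hsv[:,:,0]-110)<15)&(hsv[:,:,1]>120),245,305,95,150),.098),'jar':(cen(g<140,255,310,150,202),.068),'tin':(cen((hsv[:,:,1]<60)&(g>500),255,305,226,262),.084)}
for k,((p,R),z) in m.items():
    w=plane(c,[p],z,T)[0];e=plane(c,[(p[0]+R,p[1])],z,T)[0];v=w-s0 if 0 else w
    print(k,p,R,'xy',w*1000,'r',np.linalg.norm(e-w)*1000)
for p,z in(((279,37),.107),((277,63),.012)):print(plane(c,[p],z,T)*1000)
E
```

```text
flask (272.90625, 121.0) 17.746826171875 xy [500.90778996 186.85427852] r 15.747448561104257
jar (278.5, 197.5) 0.7072067856788635 xy [578.30496295 208.20229893] r 0.7478619545680271
tin (280.1176452636719, 243.5) 17.47190284729004 xy [622.86725147 219.4497923 ] r 18.47038050449573
[[436.22871873 178.67210927]]
[[446.53967668 178.42110051]]
```

```bash
python3 -m crank '[[[0.03,0.006,0],0,0.0854],[[0.059,0.012,-0.01],0,0.0854],[[0.059,0.012,-0.04],0,0.0854],[[0.059,0.012,-0.08],0,0.0854],[[0.059,0.012,-0.12],0,0.0854],[[0.059,0.012,-0.15],0,0.0854],[[0.059,0.012,-0.18],0,0.0854],[[0.059,0.012,-0.2],0,0.0854],[[0.059,0.012,-0.217],0,0.0854],[[0.059,0.012,-0.217],0,0.0854]]' 40
python3 -m crank '[[[0,0,0],0,0.06],[[0,0,0],0,0.05],[[0,0,0],0,0.045],[[0,0,0],0,0.04],[[0,0,0],0,0.03],[[0,0,0],0,0.03],[[0,0,0],0,0.03],[[0,0,0],0,0.03],[[0,0,0],0,0.03],[[0,0,0],0,0.03]]' 40
python3 - <<'E'
from h import *
c=optics.read_camera('wrist');cv2.imwrite('pics/w2.png',c['color'][:,:,::-1])
E
```

```text
time: 2.9
position: [0.6191, 0.2187, 0.0306]
orientation: [0.333, -3.117, 0.001]
ft_force: [-1.3, -0.3, 0.3]
opening: 0.0855
time: 3.73
position: [0.6239, 0.2186, 0.036]
orientation: [-0.329, 3.122, 0.002]
ft_force: [-1.8, 2.0, 6.1]
opening: 0.0376
```

View pics/w2.png

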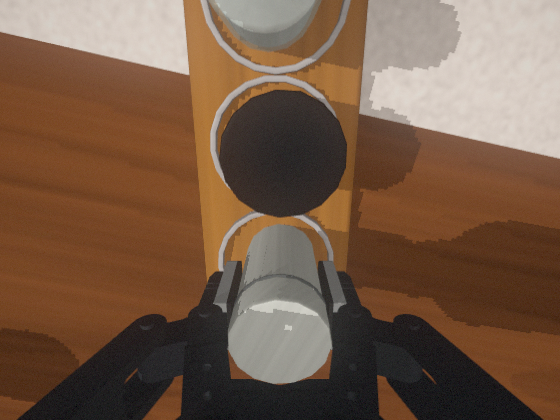

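The tin is held square between the pads at an opening of 37.6 mm. Next I lift it and carry it across.

```bash
python3 -m crank '[[[0,0,0.01],0,0.03],[[0,0,0.03],0,0.03],[[0,0,0.06],0,0.03],[[0,0,0.09],0,0.03],[[0,0,0.12],0,0.03],[[0,0,0.14],0,0.03],[[-0.01,-0.02,0.14],-3,0.03],[[-0.02,-0.045,0.14],-6,0.03],[[-0.035,-0.07,0.14],-9,0.03],[[-0.05,-0.1,0.14],-12,0.03]]'
python3 -m crank '[[[-0.016,-0.03,0],-2,0.03],[[-0.032,-0.062,0],-4,0.03],[[-0.048,-0.094,0],-6,0.03],[[-0.064,-0.126,0],-8,0.03],[[-0.08,-0.158,0],-10,0.03],[[-0.096,-0.19,0],-12,0.03],[[-0.112,-0.222,0],-12.4,0.03],[[-0.128,-0.25,0],-12.4,0.03],[[-0.14,-0.272,0],-12.4,0.03],[[-0.1465,-0.285,0],-12.4,0.03]]'
python3 - <<'E'
from h import *
s=r.get_state();c=optics.read_camera('wrist');T=wristT(c,s);print(s['time'],s['position'],s['orientation'],s['ft_force'])
o=c['color'][:,:,::-1].copy()
t=np.radians(-12.57);u=np.array([np.cos(t),np.sin(t)])
for x in(-.099,-.033,.033,.099):
        a=np.linspace(0,6.28,40);P=np.c_[.524+x*u[0]+.033*np.cos(a),-.1884+x*u[1]+.033*np.sin(a),0*a+.017]
        cv2.polylines(o,[proj(c,P,T).astype(np.int32)],True,(0,0,255),1)
cv2.imwrite('pics/w3.png',o)
E
```

```text
time: 4.62
position: [0.5723, 0.1176, 0.175]
orientation: [0.001, 3.141, 0.001]
ft_force: [-0.2, -0.5, -0.5]
opening: 0.0375
time: 5.45
position: [0.4235, -0.1705, 0.1748]
orientation: [-0.346, -3.121, 0.002]
ft_force: [1.3, 0.5, -1.4]
opening: 0.0378
5.45 [ 0.42352145 -0.17053958  0.17478902] [-3.46332388e-01 -3.12137435e+00  1.55790033e-03] [ 1.26509118  0.51063795 -1.42379467]
```

View pics/w3.png

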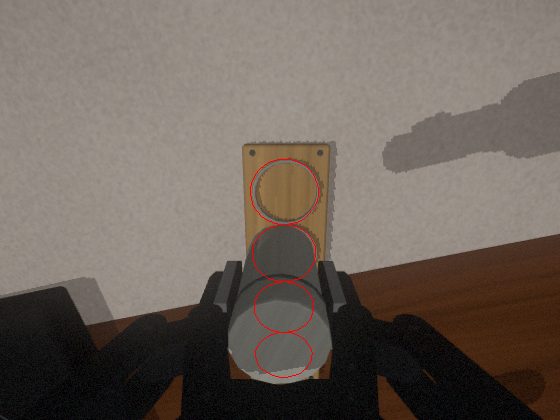

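The empty-rack overlay is within about 3 mm: the real ring centre is at (288,192) and the drawn one at (285,191). I lower part-way and check the pose.

```bash
python3 -m crank '[[[0,0,-0.02],0,0.03],[[0,0,-0.04],0,0.03],[[0,0,-0.06],0,0.03],[[0,0,-0.08],0,0.03],[[0,0,-0.095],0,0.03],[[0,0,-0.105],0,0.03],[[0,0,-0.11],0,0.03],[[0,0,-0.11],0,0.03],[[0,0,-0.11],0,0.03],[[0,0,-0.11],0,0.03]]'
python3 - <<'E'
from h import *
s=r.get_state();c=optics.read_camera('wrist');T=wristT(c,s);print(s['time'],s['position'],s['orientation'],s['ft_force'])
o=c['color'][:,:,::-1].copy()
t=np.radians(-12.57);u=np.array([np.cos(t),np.sin(t)])
for x in(-.099,-.033,.033,.099):
        a=np.linspace(0,6.28,40);P=np.c_[.524+x*u[0]+.033*np.cos(a),-.1884+x*u[1]+.033*np.sin(a),0*a+.017]
        cv2.polylines(o,[proj(c,P,T).astype(np.int32)],True,(0,0,255),1)
cv2.imwrite('pics/w4.png',o)
E
```

```text
time: 6.33
position: [0.427, -0.1676, 0.0651]
orientation: [0.338, 3.122, -0.0]
ft_force: [-0.3, -0.9, -0.6]
opening: 0.0374
6.3333 [ 0.42701749 -0.16758402  0.06505143] [ 3.38498552e-01  3.12173694e+00 -4.87226642e-04] [-0.32935945 -0.86058304 -0.57726814]
```

View pics/w4.png

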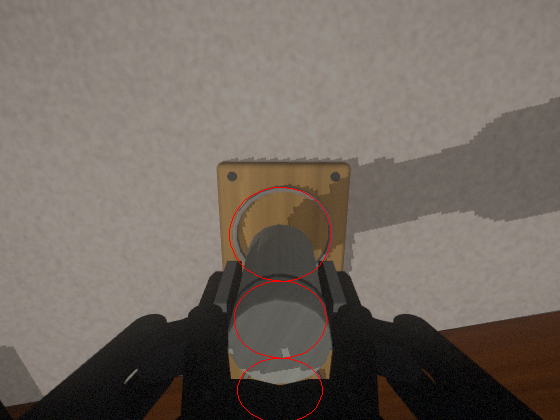

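```bash
python3 -m crank '[[[0,0.001,-0.008],0,0.03],[[0,0.0015,-0.016],0,0.03],[[0,0.0015,-0.022],0,0.03],[[0,0.0015,-0.026],0,0.03],[[0,0.0015,-0.029],0,0.03],[[0,0.0015,-0.029],0,0.03],[[0,0.0015,-0.029],0,0.03],[[0,0.0015,-0.029],0,0.03],[[0,0.0015,-0.029],0,0.03],[[0,0.0015,-0.029],0,0.03]]'
python3 -m crank '[[[0,0,0],0,0.045],[[0,0,0],0,0.055],[[0,0,0],0,0.07],[[0,0,0],0,0.0854],[[0,0,0],0,0.0854],[[0,0,0],0,0.0854],[[0,0,0],0,0.0854],[[0,0,0.02],0,0.0854],[[0,0,0.05],0,0.0854],[[0,0,0.08],0,0.0854]]'
```

```text
time: 7.22
position: [0.4261, -0.1652, 0.0353]
orientation: [-0.337, -3.122, -0.002]
ft_force: [-0.7, 2.3, 5.3]
opening: 0.0375
time: 8.05
position: [0.4255, -0.1657, 0.1155]
orientation: [-0.339, -3.12, -0.001]
ft_force: [-0.3, 0.8, 0.2]
opening: 0.0848
```

```bash
python3 -m crank '[[[0,0,0.03],0,0.0854],[[0.01,0.03,0.05],3,0.0854],[[0.024,0.067,0.06],6,0.0854],[[0.038,0.105,0.06],9,0.0854],[[0.051,0.142,0.06],12,0.0854],[[0.064,0.178,0.06],15,0.0854],[[0.077,0.215,0.06],18,0.0854],[[0.09,0.25,0.06],21,0.0854],[[0.103,0.287,0.06],24,0.0854],[[0.117,0.325,0.06],24.4,0.0854]]'
python3 -m crank '[[[0.017,0.0465,0],0,0.0854],[[0.017,0.0465,0],0,0.0854],[[0.017,0.0465,-0.03],0,0.0854],[[0.017,0.0465,-0.06],0,0.0854],[[0.017,0.0465,-0.08],0,0.0854],[[0.017,0.0465,-0.08],0,0.0854],[[0.017,0.0465,-0.08],0,0.0854],[[0.017,0.0465,-0.08],0,0.0854],[[0.017,0.0465,-0.08],0,0.0854],[[0.017,0.0465,-0.08],0,0.0854]]'
python3 - <<'E'
from h import *
s=r.get_state();c=optics.read_camera('wrist');T=wristT(c,s);print(s['time'],s['position'],s['orientation'],s['ft_force'])
im=c['color'];o=im[:,:,::-1].copy();P=s['position']
# vertical tool axis points at z=.068 and tool plane
p=proj(c,[[P[0],P[1],.068]],T)[0];cv2.drawMarker(o,tuple(int(v) for v in p),(0,0,255),0,12,1)
q=((im.astype(int).sum(2)<110)).astype(np.uint8);q[:, :200]=0;q[:,360:]=0
cs=[x for x in cv2.findContours(q,0,2)[0] if cv2.contourArea(x)>1500]
for x in cs:
    e=cv2.minEnclosingCircle(x);print(e,plane(c,[e[0]],.068,T),p)
cv2.imwrite('pics/w5.png',o)
E
```

```text
time: 8.88
position: [0.5432, 0.1604, 0.1752]
orientation: [0.331, -3.123, 0.001]
ft_force: [0.3, -0.5, -0.4]
opening: 0.0857
time: 9.72
position: [0.5615, 0.2058, 0.0969]
orientation: [-0.328, 3.121, 0.001]
ft_force: [-0.1, -0.1, 0.9]
opening: 0.0853
9.7167 [0.56153407 0.20583593 0.09692797] [-3.28135478e-01  3.12144102e+00  1.41328922e-03] [-0.09867291 -0.08304997  0.93201798]
((279.5, 408.5), 80.19049835205078) [[0.68518652 0.23214164]] [279.39347658 249.50871798]
```

View pics/w5.png

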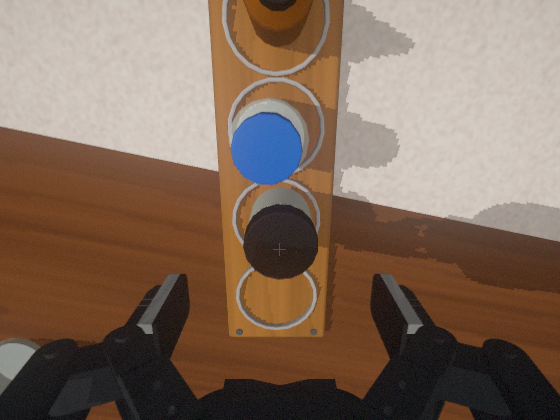

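The jar lid's centre is at (281,241) and the tool axis marker is at (279,249), so the jar sits about 5 mm nearer the robot. I'll descend with a small correction and close.

```bash
python3 -m crank '[[[-0.002,-0.001,-0.02],0,0.0854],[[-0.002,-0.001,-0.04],0,0.0854],[[-0.002,-0.001,-0.055],0,0.0854],[[-0.002,-0.001,-0.063],0,0.0854],[[-0.002,-0.001,-0.068],0,0.0854],[[-0.002,-0.001,-0.068],0,0.0854],[[-0.002,-0.001,-0.068],0,0.065],[[-0.002,-0.001,-0.068],0,0.055],[[-0.002,-0.001,-0.068],0,0.05],[[-0.002,-0.001,-0.068],0,0.046]]'
python3 -m crank '[[[0,0,0],0,0.035],[[0,0,0],0,0.035],[[0,0,0],0,0.035],[[0,0,0],0,0.035],[[0,0,0],0,0.035],[[0,0,0],0,0.035],[[0,0,0],0,0.035],[[0,0,0.01],0,0.035],[[0,0,0.02],0,0.035],[[0,0,0.03],0,0.035]]' 50
python3 - <<'E'
from h import *
c=optics.read_camera('wrist');cv2.imwrite('pics/w6.png',c['color'][:,:,::-1])
E
```

```text
time: 10.6
position: [0.5589, 0.205, 0.0281]
orientation: [-0.329, 3.123, 0.001]
ft_force: [-0.4, 1.6, 0.5]
opening: 0.0462
time: 11.43
position: [0.5582, 0.2042, 0.0581]
orientation: [0.329, -3.124, 0.001]
ft_force: [-0.3, 0.4, -1.1]
opening: 0.0439
```

View pics/w6.png

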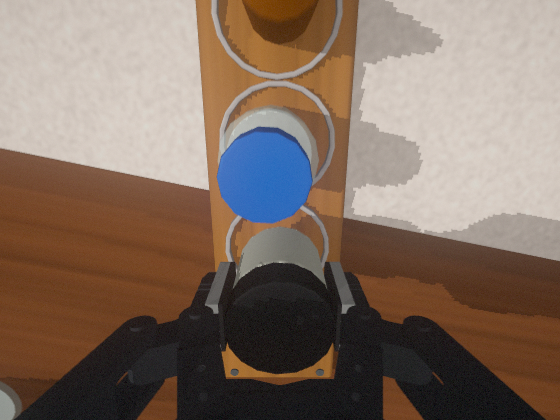

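```bash
python3 -m crank '[[[0,0,0.02],0,0.035],[[0,0,0.05],0,0.035],[[0,0,0.08],0,0.035],[[0,-0.015,0.1],-2,0.035],[[-0.005,-0.035,0.11],-5,0.035],[[-0.01,-0.06,0.11],-7,0.035],[[-0.015,-0.09,0.11],-9,0.035],[[-0.02,-0.12,0.11],-11,0.035],[[-0.025,-0.15,0.11],-13,0.035],[[-0.03,-0.18,0.11],-15,0.035]]'
python3 -m crank '[[[-0.005,-0.03,0],-2,0.035],[[-0.01,-0.06,0],-4,0.035],[[-0.015,-0.09,0],-6,0.035],[[-0.02,-0.12,0],-8,0.035],[[-0.025,-0.15,0],-9.4,0.035],[[-0.03,-0.175,0],-9.4,0.035],[[-0.035,-0.195,0],-9.4,0.035],[[-0.035,-0.205,0],-9.4,0.035],[[-0.035,-0.205,-0.02],-9.4,0.035],[[-0.035,-0.205,-0.04],-9.4,0.035]]'
python3 -m crank '[[[0,0,-0.02],0,0.035],[[0,0,-0.04],0,0.035],[[0,0,-0.055],0,0.035],[[0,0,-0.065],0,0.035],[[0,0,-0.07],0,0.035],[[0,0,-0.07],0,0.035],[[0,0,-0.07],0,0.035],[[0,0,-0.07],0,0.035],[[0,0,-0.07],0,0.035],[[0,0,-0.07],0,0.035]]'
python3 - <<'E'
from h import *
s=r.get_state();c=optics.read_camera('wrist');T=wristT(c,s);print(s['time'],s['position'],s['orientation'],s['ft_force'])
o=c['color'][:,:,::-1].copy()
t=np.radians(-12.57);u=np.array([np.cos(t),np.sin(t)])
for x in(-.099,-.033):
        a=np.linspace(0,6.28,40);P=np.c_[.524+x*u[0]+.03*np.cos(a),-.1884+x*u[1]+.03*np.sin(a),0*a+.017]
        cv2.polylines(o,[proj(c,P,T).astype(np.int32)],True,(0,0,255),1)
cv2.imwrite('pics/w7.png',o)
E
```

```text
time: 12.32
position: [0.5279, 0.0232, 0.1679]
orientation: [0.084, 3.14, 0.0]
ft_force: [0.9, -0.5, -1.2]
opening: 0.044
time: 13.15
position: [0.495, -0.1815, 0.1283]
orientation: [0.341, 3.118, -0.001]
ft_force: [0.7, 0.5, -1.1]
opening: 0.0438
time: 13.98
position: [0.4939, -0.1806, 0.0581]
orientation: [0.339, 3.122, -0.0]
ft_force: [0.2, 0.1, -1.6]
opening: 0.0435
13.9833 [ 0.49392821 -0.18056783  0.05806748] [ 3.38535083e-01  3.12177506e+00 -3.90212518e-04] [ 0.20856377  0.12744341 -1.63064215]
```

View pics/w7.png

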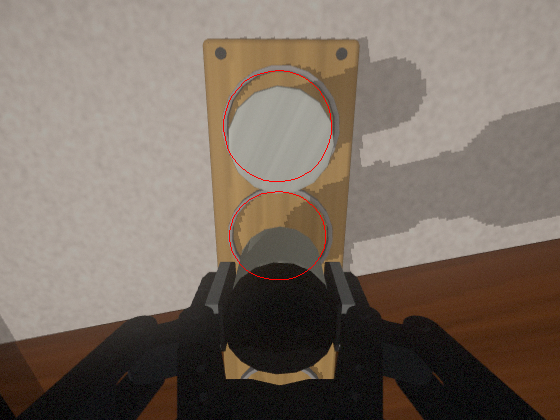

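The tin stands in its ring, lid at (280,138). The jar hangs over ring 2, centred to about 2 mm. I lower it and release.

```bash
python3 -m crank '[[[0,0.001,-0.008],0,0.035],[[0,0.001,-0.016],0,0.035],[[0,0.001,-0.022],0,0.035],[[0,0.001,-0.026],0,0.035],[[0,0.001,-0.0295],0,0.035],[[0,0.001,-0.0295],0,0.035],[[0,0.001,-0.0295],0,0.035],[[0,0.001,-0.0295],0,0.035],[[0,0.001,-0.0295],0,0.035],[[0,0.001,-0.0295],0,0.035]]'
python3 -m crank '[[[0,0,0],0,0.05],[[0,0,0],0,0.06],[[0,0,0],0,0.07],[[0,0,0],0,0.0854],[[0,0,0],0,0.0854],[[0,0,0],0,0.0854],[[0,0,0],0,0.0854],[[0,0,0.02],0,0.0854],[[0,0,0.05],0,0.0854],[[0,0,0.09],0,0.0854]]'
```

```text
time: 14.87
position: [0.4928, -0.1792, 0.0282]
orientation: [-0.339, -3.122, -0.001]
ft_force: [-1.6, 1.3, 8.7]
opening: 0.0438
time: 15.7
position: [0.4915, -0.1787, 0.1167]
orientation: [-0.338, -3.118, -0.002]
ft_force: [2.0, 0.2, -0.7]
opening: 0.0857
```

```bash
python3 -m crank '[[[0,0.01,0.03],0,0.0854],[[0,0.04,0.06],3,0.0854],[[0.001,0.075,0.06],6,0.0854],[[0.002,0.112,0.06],9,0.0854],[[0.003,0.15,0.06],12,0.0854],[[0.003,0.188,0.06],15,0.0854],[[0.004,0.225,0.06],18,0.0854],[[0.005,0.262,0.06],21,0.0854],[[0.006,0.3,0.06],24,0.0854],[[0.006,0.335,0.06],24.4,0.0854]]'
python3 -m crank '[[[0.0005,0.03,0],0,0.0854],[[0.0005,0.03,0],0,0.0854],[[0.0005,0.03,-0.03],0,0.0854],[[0.0005,0.03,-0.06],0,0.0854],[[0.0005,0.03,-0.068],0,0.0854],[[0.0005,0.03,-0.068],0,0.0854],[[0.0005,0.03,-0.068],0,0.0854],[[0.0005,0.03,-0.068],0,0.0854],[[0.0005,0.03,-0.068],0,0.0854],[[0.0005,0.03,-0.068],0,0.0854]]'
python3 - <<'E'
from h import *
s=r.get_state();c=optics.read_camera('wrist');T=wristT(c,s);print(s['time'],s['position'],s['orientation'])
im=c['color'];hsv=cv2.cvtColor(im,cv2.COLOR_RGB2HSV).astype(int)
q=((abs(hsv[:,:,0]-110)<15)&(hsv[:,:,1]>120)).astype(np.uint8)
x=max(cv2.findContours(q,0,2)[0],key=cv2.contourArea);e=cv2.minEnclosingCircle(x)
w=plane(c,[e[0]],.098,T)[0];t=np.radians(12);d=w-s['position'][:2]
print(e,w,'along',d@[np.cos(t),np.sin(t)],'across',d@[-np.sin(t),np.cos(t)])
cv2.imwrite('pics/w8.png',im[:,:,::-1])
E
```

```text
time: 16.53
position: [0.4992, 0.1579, 0.1779]
orientation: [-0.333, 3.123, 0.001]
ft_force: [0.6, -0.5, -0.4]
opening: 0.0853
time: 17.37
position: [0.5008, 0.1858, 0.1111]
orientation: [-0.328, 3.122, 0.001]
ft_force: [0.2, -0.4, 0.3]
opening: 0.0852
17.3667 [0.50083888 0.18575394 0.1110911 ] [-3.28097486e-01  3.12193180e+00  1.28317732e-03]
((281.5, 256.29998779296875), 30.6324462890625) [0.49683966 0.1860865 ] along -0.0038426826719654065 across 0.001156775365350465
```

```bash
python3 -m crank '[[[-0.003,0,-0.01],0,0.0854],[[-0.003,0,-0.03],0,0.0854],[[-0.003,0,-0.05],0,0.0854],[[-0.003,0,-0.065],0,0.0854],[[-0.003,0,-0.074],0,0.0854],[[-0.003,0,-0.079],0,0.0854],[[-0.003,0,-0.079],0,0.07],[[-0.003,0,-0.079],0,0.055],[[-0.003,0,-0.079],0,0.05],[[-0.003,0,-0.079],0,0.046]]'
python3 -m crank '[[[0,0,0],0,0.035],[[0,0,0],0,0.035],[[0,0,0],0,0.035],[[0,0,0],0,0.035],[[0,0,0],0,0.035],[[0,0,0],0,0.035],[[0,0,0],0,0.035],[[0,0,0.01],0,0.035],[[0,0,0.02],0,0.035],[[0,0,0.03],0,0.035]]' 50
python3 - <<'E'
from h import *
c=optics.read_camera('wrist');cv2.imwrite('pics/w9.png',c['color'][:,:,::-1])
E
```

```text
time: 18.25
position: [0.4975, 0.1858, 0.0316]
orientation: [-0.329, 3.123, 0.001]
ft_force: [0.3, 0.4, 0.8]
opening: 0.0457
time: 19.08
position: [0.4968, 0.1855, 0.0618]
orientation: [0.329, -3.124, 0.0]
ft_force: [0.2, 0.6, -1.8]
opening: 0.043
```

View pics/w9.png

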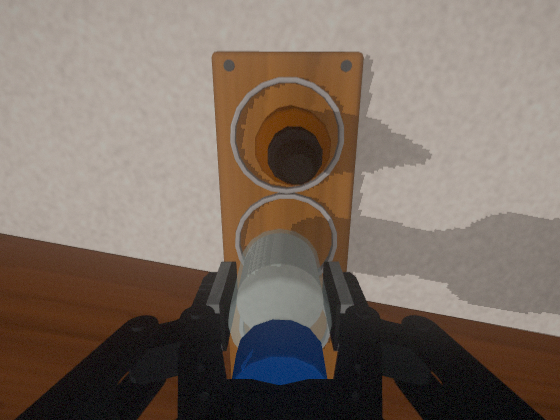

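Flask is held upright; dropper bulb shows at (295,155). Next, carrying the flask to ring 3.

```bash
python3 -m crank '[[[0,0,0.02],0,0.035],[[0,0,0.05],0,0.035],[[0,0,0.08],0,0.035],[[0.002,-0.015,0.1],-2,0.035],[[0.005,-0.035,0.115],-5,0.035],[[0.01,-0.06,0.115],-7,0.035],[[0.015,-0.09,0.115],-9,0.035],[[0.02,-0.12,0.115],-11,0.035],[[0.025,-0.15,0.115],-13,0.035],[[0.03,-0.18,0.115],-15,0.035]]'
python3 -m crank '[[[0.005,-0.03,0],-2,0.035],[[0.01,-0.06,0],-4,0.035],[[0.015,-0.09,0],-6,0.035],[[0.02,-0.12,0],-8,0.035],[[0.025,-0.15,0],-9.4,0.035],[[0.03,-0.175,0],-9.4,0.035],[[0.03,-0.192,0],-9.4,0.035],[[0.03,-0.1995,0],-9.4,0.035],[[0.03,-0.1995,-0.02],-9.4,0.035],[[0.03,-0.1995,-0.04],-9.4,0.035]]'
python3 -m crank '[[[0,0,-0.02],0,0.035],[[0,0,-0.04],0,0.035],[[0,0,-0.055],0,0.035],[[0,0,-0.065],0,0.035],[[0,0,-0.075],0,0.035],[[0,0,-0.075],0,0.035],[[0,0,-0.075],0,0.035],[[0,0,-0.075],0,0.035],[[0,0,-0.075],0,0.035],[[0,0,-0.075],0,0.035]]'
python3 - <<'E'
from h import *
s=r.get_state();c=optics.read_camera('wrist');T=wristT(c,s);print(s['time'],s['position'],s['orientation'],s['ft_force'])
cv2.imwrite('pics/w10.png',c['color'][:,:,::-1])
E
```

```text
time: 19.97
position: [0.5267, 0.0042, 0.1764]
orientation: [0.084, 3.14, 0.0]
ft_force: [0.1, 0.1, -1.3]
opening: 0.0432
time: 20.8
position: [0.5578, -0.1944, 0.1368]
orientation: [0.34, 3.12, -0.0]
ft_force: [0.9, 0.5, -2.0]
opening: 0.043
time: 21.63
position: [0.5575, -0.1942, 0.0617]
orientation: [0.339, 3.122, -0.0]
ft_force: [-0.2, 0.6, -1.4]
opening: 0.0428
21.6333 [ 0.55752979 -0.19417505  0.06170089] [ 3.38782209e-01  3.12155229e+00 -4.68897873e-04] [-0.19891112  0.60779663 -1.38760596]
```

View pics/w10.png

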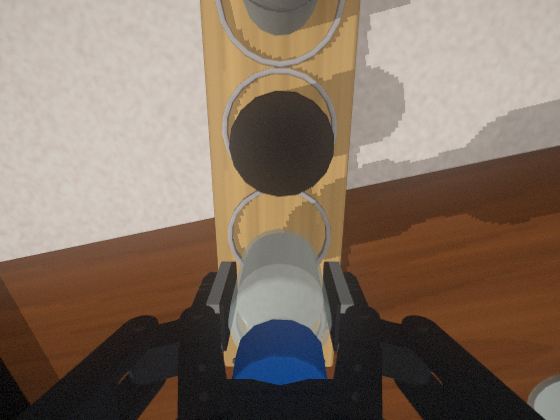

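The jar stands in ring 2, lid at (282,143). The flask is centred over ring 3 at column 280, so I lower it and release.

```bash
python3 -m crank '[[[0,0,-0.008],0,0.035],[[0,0,-0.016],0,0.035],[[0,0,-0.022],0,0.035],[[0,0,-0.026],0,0.035],[[0,0,-0.0295],0,0.035],[[0,0,-0.0295],0,0.035],[[0,0,-0.0295],0,0.035],[[0,0,-0.0295],0,0.035],[[0,0,-0.0295],0,0.035],[[0,0,-0.0295],0,0.035]]'
python3 -m crank '[[[0,0,0],0,0.05],[[0,0,0],0,0.06],[[0,0,0],0,0.07],[[0,0,0],0,0.0854],[[0,0,0],0,0.0854],[[0,0,0],0,0.0854],[[0,0,0],0,0.0854],[[0,0,0.02],0,0.0854],[[0,0,0.05],0,0.0854],[[0,0,0.09],0,0.0854]]'
```

```text
time: 22.52
position: [0.5562, -0.1937, 0.0319]
orientation: [-0.339, -3.122, -0.001]
ft_force: [-2.8, 1.5, 8.2]
opening: 0.043
time: 23.35
position: [0.5548, -0.1932, 0.1199]
orientation: [-0.338, -3.117, -0.002]
ft_force: [1.0, -0.2, 0.0]
opening: 0.0853
```

```bash
python3 -m crank '[[[0,0,0.03],0,0.0854],[[-0.01,0.02,0.06],3,0.0854],[[-0.02,0.055,0.06],6,0.0854],[[-0.032,0.092,0.06],9,0.0854],[[-0.044,0.13,0.06],12,0.0854],[[-0.056,0.167,0.06],15,0.0854],[[-0.068,0.204,0.06],18,0.0854],[[-0.08,0.241,0.06],21,0.0854],[[-0.092,0.278,0.06],24,0.0854],[[-0.104,0.315,0.06],24.4,0.0854]]'
python3 -m crank '[[[-0.01,0.03,0],0,0.0854],[[-0.0175,0.056,0],0,0.0854],[[-0.0175,0.056,-0.02],0,0.0854],[[-0.0175,0.056,-0.04],0,0.0854],[[-0.0175,0.056,-0.06],0,0.0854],[[-0.0175,0.056,-0.06],0,0.0854],[[-0.0175,0.056,-0.06],0,0.0854],[[-0.0175,0.056,-0.06],0,0.0854],[[-0.0175,0.056,-0.06],0,0.0854],[[-0.0175,0.056,-0.06],0,0.0854]]'
python3 - <<'E'
from h import *
s=r.get_state();c=optics.read_camera('wrist');T=wristT(c,s);print(s['time'],s['position'],s['orientation'])
o=c['color'][:,:,::-1].copy();P=s['position']
for z in(.064,.107):
    a=np.linspace(0,6.28,30);R=.017 if z<.1 else .0075
    cv2.polylines(o,[proj(c,np.c_[P[0]+R*np.cos(a),P[1]+R*np.sin(a),0*a+z],T).astype(np.int32)],True,(0,0,255),1)
cv2.imwrite('pics/w11.png',o)
E
```

```text
time: 24.18
position: [0.452, 0.1225, 0.1815]
orientation: [-0.331, 3.124, 0.0]
ft_force: [0.3, 0.3, 0.8]
opening: 0.0857
time: 25.02
position: [0.4362, 0.1772, 0.1224]
orientation: [-0.328, 3.122, 0.001]
ft_force: [-0.2, 0.2, 0.6]
opening: 0.0854
25.0167 [0.43623851 0.17721521 0.12236976] [-3.27787067e-01  3.12224693e+00  1.26708485e-03]
```

View pics/w11.png

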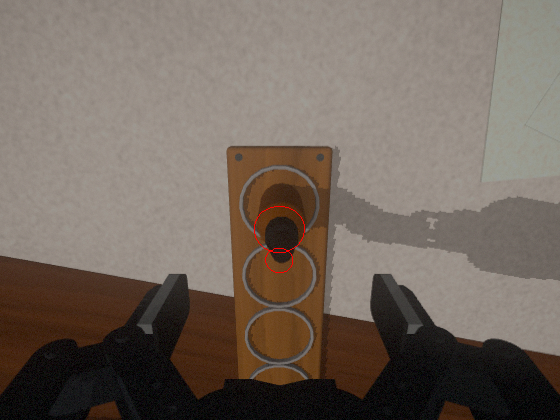

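The dropper sits about 5 mm nearer the robot than the tool axis: its bulb tip is at about (283,252), against (280,260) for the marker. I correct for this and grasp.

```bash
python3 -m crank '[[[-0.005,0,0],0,0.0854],[[-0.005,0,-0.02],0,0.0854],[[-0.005,0,-0.04],0,0.0854],[[-0.005,0,-0.06],0,0.0854],[[-0.005,0,-0.075],0,0.0854],[[-0.005,0,-0.0845],0,0.0854],[[-0.005,0,-0.0845],0,0.07],[[-0.005,0,-0.0845],0,0.055],[[-0.005,0,-0.0845],0,0.045],[[-0.005,0,-0.0845],0,0.036]]'
python3 -m crank '[[[0,0,0],0,0.025],[[0,0,0],0,0.025],[[0,0,0],0,0.025],[[0,0,0],0,0.025],[[0,0,0],0,0.025],[[0,0,0],0,0.025],[[0,0,0],0,0.025],[[0,0,0.01],0,0.025],[[0,0,0.02],0,0.025],[[0,0,0.03],0,0.025]]' 40
python3 - <<'E'
from h import *
c=optics.read_camera('wrist');cv2.imwrite('pics/w12.png',c['color'][:,:,::-1])
E
```

```text
time: 25.9
position: [0.431, 0.1773, 0.0377]
orientation: [-0.329, 3.123, 0.001]
ft_force: [-0.1, -0.6, 1.4]
opening: 0.0387
time: 26.73
position: [0.4304, 0.177, 0.068]
orientation: [-0.329, 3.124, 0.0]
ft_force: [-0.3, 1.0, -1.1]
opening: 0.0327
```

View pics/w12.png

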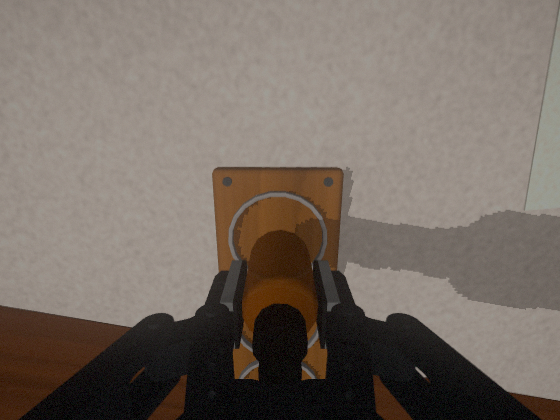

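```bash
python3 -m crank '[[[0,0,0.02],0,0.025],[[0,0,0.05],0,0.025],[[0,0,0.08],0,0.025],[[0.005,-0.01,0.1],-2,0.025],[[0.015,-0.03,0.115],-5,0.025],[[0.028,-0.055,0.115],-7,0.025],[[0.041,-0.082,0.115],-9,0.025],[[0.054,-0.11,0.115],-11,0.025],[[0.067,-0.138,0.115],-13,0.025],[[0.08,-0.165,0.115],-15,0.025]]'
python3 -m crank '[[[0.014,-0.028,0],-2,0.025],[[0.028,-0.056,0],-4,0.025],[[0.042,-0.085,0],-6,0.025],[[0.056,-0.114,0],-8,0.025],[[0.07,-0.142,0],-9.4,0.025],[[0.084,-0.17,0],-9.4,0.025],[[0.096,-0.194,0],-9.4,0.025],[[0.105,-0.211,0],-9.4,0.025],[[0.11,-0.2205,0],-9.4,0.025],[[0.11,-0.2205,-0.02],-9.4,0.025]]'
python3 -m crank '[[[0,0,-0.02],0,0.025],[[0,0,-0.045],0,0.025],[[0,0,-0.065],0,0.025],[[0,0,-0.085],0,0.025],[[0,0,-0.095],0,0.025],[[0,0,-0.095],0,0.025],[[0,0,-0.095],0,0.025],[[0,0,-0.095],0,0.025],[[0,0,-0.095],0,0.025],[[0,0,-0.095],0,0.025]]'
python3 - <<'E'
from h import *
c=optics.read_camera('wrist');cv2.imwrite('pics/w13.png',c['color'][:,:,::-1])
E
```

```text
time: 27.62
position: [0.5105, 0.0105, 0.1825]
orientation: [0.085, 3.14, 0.0]
ft_force: [0.2, 0.5, -0.7]
opening: 0.033
time: 28.45
position: [0.624, -0.213, 0.1658]
orientation: [0.344, 3.113, -0.005]
ft_force: [-0.0, -0.5, -1.1]
opening: 0.0331
time: 29.28
position: [0.6213, -0.2087, 0.0682]
orientation: [0.339, 3.121, -0.001]
ft_force: [0.3, 0.1, -1.6]
opening: 0.0327
```

View pics/w13.png

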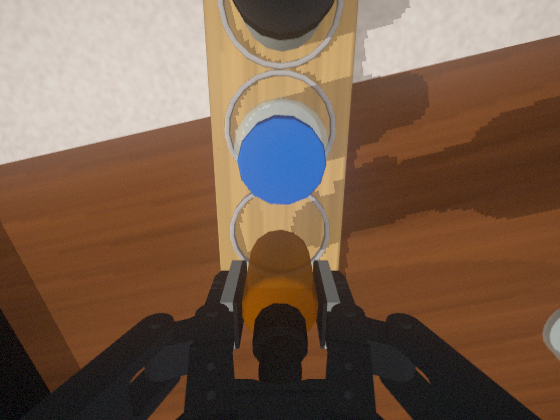

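The flask stands in ring 3, cap at (282,160). The dropper is centred over ring 4. I lower it, release, and retreat upward.

```bash
python3 -m crank '[[[0,0,-0.008],0,0.025],[[0,0,-0.016],0,0.025],[[0,0,-0.022],0,0.025],[[0,0,-0.026],0,0.025],[[0,0,-0.0295],0,0.025],[[0,0,-0.0295],0,0.025],[[0,0,-0.0295],0,0.025],[[0,0,-0.0295],0,0.025],[[0,0,-0.0295],0,0.025],[[0,0,-0.0295],0,0.025]]'
python3 -m crank '[[[0,0,0],0,0.04],[[0,0,0],0,0.055],[[0,0,0],0,0.07],[[0,0,0],0,0.0854],[[0,0,0],0,0.0854],[[0,0,0],0,0.0854],[[0,0,0],0,0.0854],[[0,0,0.02],0,0.0854],[[0,0,0.05],0,0.0854],[[0,0,0.09],0,0.0854]]'
python3 -m crank '[[[0,0,0.03],0,0.0854],[[0,0,0.06],0,0.0854],[[-0.02,0.02,0.07],0,0.0854],[[-0.04,0.05,0.07],0,0.0854],[[-0.06,0.08,0.07],0,0.0854],[[-0.08,0.11,0.07],0,0.0854],[[-0.1,0.14,0.07],0,0.0854],[[-0.12,0.17,0.07],0,0.0854],[[-0.12,0.2,0.07],0,0.0854],[[-0.12,0.22,0.07],0,0.0854]]'
python3 -m crank '[[[0,0.03,0.02],0,0.0854],[[0,0.06,0.02],0,0.0854],[[0,0.09,0.02],0,0.0854],[[0,0.12,0.02],0,0.0854],[[0,0.15,0.02],0,0.0854],[[0,0.15,0.02],0,0.0854],[[0,0.15,0.02],0,0.0854],[[0,0.15,0.02],0,0.0854],[[0,0.15,0.02],0,0.0854],[[0,0.15,0.02],0,0.0854]]'
python3 - <<'E'
from h import *
a=optics.read_camera('top');b=optics.read_camera('side')
t=np.radians(-12.57);u=np.array([np.cos(t),np.sin(t)])
print('top-view sanity pixel of ring centres',proj(a,[[*(np.array([.524,-.1884])+x*u),.012] for x in(-.099,-.033,.033,.099)]).round(0).tolist())
A=cv2.resize(a['color'][120:300,280:460],None,fx=2.2,fy=2.2);B=cv2.resize(b['color'][220:400,180:400],None,fx=1.8,fy=1.8)
o=np.zeros((400,800,3),np.uint8);o[:A.shape[0],:A.shape[1]]=A;o[:B.shape[0],400:400+B.shape[1]]=B[:,:400];cv2.imwrite('pics/fin.png',o[:,:,::-1])
E
```

```text
time: 30.17
position: [0.6197, -0.2082, 0.038]
orientation: [-0.339, -3.122, -0.001]
ft_force: [-3.1, 2.2, 7.9]
opening: 0.033
time: 31.0
position: [0.6181, -0.2076, 0.1254]
orientation: [-0.338, -3.117, -0.002]
ft_force: [0.5, -0.6, -0.2]
opening: 0.0854
time: 31.83
position: [0.4985, 0.0145, 0.1974]
orientation: [-0.335, -3.122, -0.002]
ft_force: [1.2, -0.6, 0.2]
opening: 0.0855
time: 32.67
position: [0.5005, 0.1599, 0.2173]
orientation: [-0.343, -3.123, 0.001]
ft_force: [0.6, -0.0, 0.4]
opening: 0.0855
top-view sanity pixel of ring centres [[391.0, 256.0], [395.0, 231.0], [399.0, 208.0], [403.0, 184.0]]
```

View pics/fin.png

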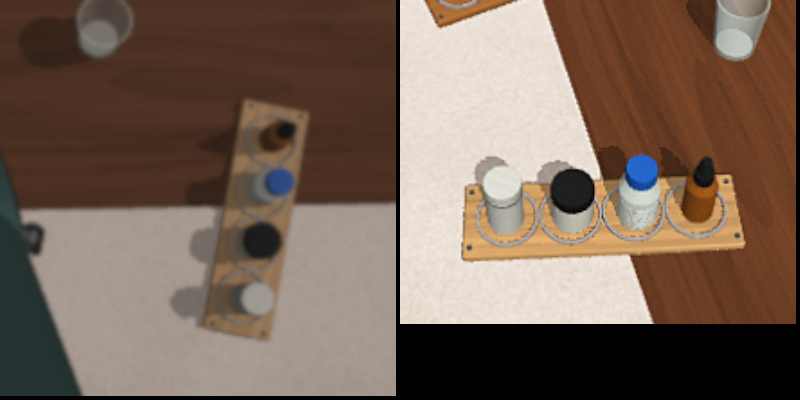

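The final views show all four upright inside their rings: tin, jar, flask, dropper from near to far. The gripper is clear, so I hand in.

```bash
python3 -c "
from station import r
print(r.sign_off())"
```

```text
the job is handed in; nothing more can be done
None
```

I moved all four from the full rack to the empty rack in reversed order, and handed the job in about 33 s into the 128 s limit. The order on the empty rack is now tin nearest the robot, then jar, clear bottle and dropper farthest.

**How they were set down:** each one was gripped on its sides across the row, lowered until the wrist felt the board (5–9 N) and only then released.

**Last checks:** the final top and side pictures show all four upright, each inside its own ring, with the gripper clear of everything. I checked this by eye and did not compute final offsets. The gripper stayed away from the beaker, bowl and vase; the final crops show only the beaker, so I did not look at the bowl and vase again.

**Disagreements:**
- My fit of the empty rack was about 2–3 mm off sideways in the wrist pictures, so I shifted the placings by 1–2.5 mm.
- The jar, clear bottle and dropper sat 4–5 mm nearer the robot than first measured. I corrected for most of this when gripping each one.

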